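# Third hand at the tostonera jig

## Robot

A 6-joint arm with a two-finger parallel gripper is mounted at the origin on the work surface. World frame = base frame: x ahead of the robot, y to its left, z up, the work surface at z = 0. Lengths are in m, angles in rad, forces in N, time in s.
With the tool pointing down it reaches from about 0.4 to 0.825 m from the base axis. Payload 7 kg.
Tool frame: the origin (TCP) lies at the centre of the arm's flange, where the gripper is bolted on; the fingertips stand 178 mm ahead of it and the grasp point (between the pads) lies 159 mm ahead of it; x points along the fingers, z is the direction in which the jaws open and shut, and the axes are right-handed (so a half turn about x gives the same grasp; the last joint's range is limited). The gripper opens to 88 mm and grips with 3 to 60 N. Pads are 19 mm wide; open, the fingers measure 130 mm over their backs; the gripper's body (78 mm by 193 mm) begins 47 mm behind the grasp point.
Start: joints at [-1.053, 0.359, 0.012, 0, -1.224, -0.288], TCP at [0.154, -0.657, 0.405] pointing down, gripper open.
Joint ranges: [-3.07, 3.07], [-1.43, 2.12], [-1.02, 1.25], [-3.03, 1.67], [-3.05, -0], [-3.03, 3.03]. Speed limits (rad/s): [2.39, 2.39, 3.01, 3.14, 3.14, 3.14].

## Interface

Orientations are given as [roll, pitch, yaw] about the fixed x, y, z axes, in that order (R = Rz(yaw) Ry(pitch) Rx(roll)).
In Python, from station import telemetry, optics, job_done, finder gives the robot as it stands.
- The arm moves only by the tool play_rows, never from a script. Its argument "steps" is a list of rows, each an object of numbers: "gripper": the opening, from 0 (shut) to 1 (fully open); "tx", "ty", "tz": the shift along the tool's x, y, z in units of 25 mm (1.0 is 25 mm); "ax", "ay", "az": the turn, a rotation vector about the tool's x, y, z in units of 6 degrees (1.0 is 6 degrees). In form: [{"gripper": .., "tx": .., "ty": .., "tz": .., "ax": .., "ay": .., "az": ..}, ...]. A call has 1 to 20 rows; each row shifts and turns the commanded pose from where the row before left it, along the tool's axes as they then stand; what a row does not reach is not made up. A row lasts 1/12 s, in which the tool goes at most 41.7 mm and 7.16 degrees, less where a joint would pass 70% of its speed; a pose out of reach is approached as far as the arm can. A call is refused whole if a number of a shift passes 1 or a number of a turn 1, either way. A call with a gripper value outside its range is refused whole. The fingers move at their own pace and stop on an object; "newtons" is the grip in N (left out, the last holds). Time passes only in rows, so rows that do not move let the fingers close. It gives the time, the measured TCP pose, the force and the opening at its end, in the units of the state.
- telemetry.get_state(): the state, without advancing time (a new reading comes with each control period).
- optics.grab_frame(name): name is "scene" or "top" or "wrist"; returns the picture (400x640x3 uint8, red, green, blue); there is no depth.
- optics.calibration(name): a dict with "fx", "fy", "cx", "cy" (pixels), "T" (4x4, takes a point from camera to world coordinates); the wrist camera has in their place "mount" (4x4, takes a point from camera to tool coordinates, whose origin is the TCP and whose axes are the tool frame's). Camera axes: x right, y down, z forward; pixel columns grow to the right and rows downward; lengths in m; the calibration is good to about 2 mm. A picture is of the moment at which its call begins: read the wrist's pose just before it. calibration takes no time and is no camera call.
- job_done(): hands the job in, once; it reports no verdict.
Trained networks look in the newest picture that a camera, given by its name, has taken for a name from the list of things; names that differ only in an ending like _2 or _b are one class to them, and where a whole thing is asked for, a point or a joint stands for the part that bears it (a point fixed in the world has none). Each returns a list of dicts, best first, with "confidence" (0 to 1); they miss things now and then, are a little off and sometimes report something else, mostly with a low value. They report only what shows in the picture. A call takes as long as a camera call.
- finder.look_for(query, camera): "extent" ([left, top, right, bottom] in pixels, round what is visible of it).
- finder.silhouettes(query, camera): "pixels" (400x640 bool, what is visible of it) and "extent" ([left, top, right, bottom] in pixels, round what is visible of it).
- finder.pinpoint(query, camera): "location" ([row, column] in pixels: a listed point, or the origin of a listed thing).
The state is a dict: "t": time; "q": joint angles; "qd": joint speeds; "joint_efforts": joint torques, N m; "eef_pos": TCP position; "ee_rot": TCP orientation; "force": force on the tool from outside, world axes, zero at the start; "moment": the same for the moment, N m; "width": finger opening in m.
Only numpy, scipy, OpenCV 4.12 (cv2) and the standard library are available. Lean on these libraries where they do the work, as an engineer would, in place of code of your own. Each camera call takes 0.05 s, during which the arm holds its last target.

## Task

Be my third hand while I screw the brass hinge onto the cedar tostonera board lying in the jig: draw the steel stop pin up out of its bore, hang it by its collar in the notch of the bracket at the jig's side and let go of it. Then slide the board between the rails against the sprung fence and press it there, flat and square, with a steady push of about 10 newtons (never drive the fence to the end of its travel); your program finishes while you are still holding the board pressed like that. Leave everything else where it is.

Things in the scene. Friction and masses are not known exactly. Their poses are not given: they have to be found in the camera images.
- jig: Fixed plywood jig, a bed 280 x 132 mm whose top is 30 mm above the worktop; it stands at varying places and yaws. Origin on the worktop level under a point on the centre line of the channel; +x is the push direction (along the channel towards the fence), +y the side of the notch bracket, z up. Bed from x = -150 to +130 mm. Two dark guide rails, 10 mm high, 94 mm apart, run from x = -53 to +59 mm. Behind the fence a fixed block 75 mm high at x = 103 to 125 mm.
- bore (a point): Mouth of the pin's bore in the bed's top, on the channel's centre line (jig x = 15 mm, y = 0, z = 30 mm): 12 mm wide, 25 mm deep, blind. Axes parallel to the jig's.
- notch (a point): Middle of the parking notch, on the top face of the steel bracket at the jig's +y side (jig x = -20, y = 94, z = 60 mm). The notch is a slot 14 mm wide (in jig x) running through the 8 mm thick prongs from jig y = 78 mm (closed end) to y = 112 mm (open end), open downwards as well; the space below is free to the worktop. A pin may be lowered in from above or slid in from the open side; its collar then rests on the two prongs. Axes parallel to the jig's.
- pin: Loose steel stop pin, 84 mm long, 60 g. Origin at its lower end, z along the pin towards its knob.
- pin_mid (a point): Centre of the pin, 42 mm above its lower end. Shank 10 mm in diameter from the lower end up to 50 mm, collar 22 mm in diameter from 50 to 54 mm, cylindrical grip knob 18 mm in diameter from 54 to 84 mm (so the knob's middle is 27 mm above this point and the collar's underside 8 mm above it). At the start it stands in the bore with 25 mm of shank showing between bed and collar, and bars the board from the fence. Hanging in the notch, this point lies 8 mm below the notch point.
- board: Loose cedar tostonera board: rectangular paddle 110 (x) x 90 (y) x 18 mm with a straight handle to -x, 95 mm long, 26 mm wide, 18 mm thick; about 0.18 kg. Origin under the paddle's middle; x points from handle to front edge (55 mm ahead of the origin) and at the start points along the jig's +x within 1 degree. It lies flat on the bed between the rails, its front edge 5 to 35 mm short of the pin.
- board_mid (a point): Centre of the paddle, 9 mm above its underside.
- board_handle (a point): Centre of the handle's grip, 105 mm behind the paddle's middle and 9 mm above the underside (on the bed: 39 mm above the worktop). The handle is 26 mm wide there; pinch it from above across its width. Axes parallel to the board's. The free space beside it reaches down to the bed.
- fence_face (a point): Middle of the pressing face of the sprung aluminium fence plate (86 mm wide, 20 mm high, across the channel, a brass hinge on its top overhanging the board's place by 17 mm, 3 mm above the board's top). The face looks to jig -x (at rest at jig x = 60 mm, z = 41.5 mm). From its start the board must travel 55 to 85 mm to touch it, plus the spring's travel.
- fence (a joint): Fence travel in m along jig +x: 0 at rest, 0.025 the end of its travel. The spring yields 1 mm per newton and has no preload: 10 N pressed on the fence is a reading of 0.010. The board's friction on the bed adds up to about 2 N to the push.
- mate: Bystander: the tostonera's other board, same size with a round mark on the paddle, loose on the worktop well away from the jig. Leave alone.
- screw_dish: Bystander: white ceramic dish with brass screws, 60 mm across, 18 mm high, beside the jig's -y side.
- screwdriver: Bystander: screwdriver 190 mm long lying beside the jig's -y side.
- bowls: Bystander: two stacked ceramic bowls, 144 mm across, 73 mm high, on the right of the worktop.
- ladle: Bystander: stainless ladle lying on the right of the worktop.
- pitcher: Bystander: plastic pitcher with a flip lid, 115 mm across, 205 mm high, on the left of the worktop.
- jar: Bystander: glass jar 70 mm across, 110 mm high, on the left of the worktop.

How it is judged:
By the outcome, as a careful person would: the job done as asked, in the order asked, and still so for the second after the job is handed in, while the arm keeps its last pose, push and grip.
It also fails if it takes over 43 s, if anything falls off the work surface, if the arm or the gripper's body presses on something with over 40 N, if the wrist force passes 120 N, or if a joint passes its speed limit or range.

## Working session

There is one attempt and no reset: what is moved stays moved. The work goes in short steps, Python scripts to look and compute and a tool call to move; the robot and the scene stay as the last step left them, time stands still between calls to the robot, and variables do not carry over. Pictures are saved under pics/ and viewed, and the job is handed in when it is done.

Besides the shell and the picture viewer there is one more tool, called after "Request:" as name([rows], argument=value, ...), one row to a line, values as JSON. play_rows: Moves the arm, as the interface text tells. Its arguments: {"type":"object","properties":{"steps":{"type":"array"},"newtons":{"type":"number"}},"required":["steps"]}

```bash
ls; mkdir -p pics
python3 - <<'E'
from station import telemetry, optics, job_done, finder
import cv2, numpy as np
s=telemetry.get_state(); print({k:np.round(v,4).tolist() for k,v in s.items()})
for n in ["scene","top"]:
    im=optics.grab_frame(n); cv2.imwrite(f"pics/{n}0.png",im[:,:,::-1])
    c=optics.calibration(n); print(n,{k:np.round(v,4).tolist() for k,v in c.items()})
    for q in ["bore","notch","pin_mid","board_mid","board_handle","fence_face","jig","pin","board"]:
        r=finder.pinpoint(q,n); print(q,[(np.round(x["location"],1).tolist(),round(x["confidence"],2)) for x in r[:3]])
print(optics.calibration("wrist"), telemetry.get_state()["t"])
E
```

```text
pics
{'t': 0.0, 'q': [-1.0529, 0.3594, 0.0111, -0.0004, -1.2241, -0.2881], 'qd': [0.001, -0.0005, 0.0015, 0.0007, -0.0013, -0.0002], 'joint_efforts': [0.001, -58.2727, 29.3053, 6.9973, 0.0069, -0.0002], 'eef_pos': [0.1537, -0.6571, 0.4037], 'ee_rot': [0.0678, 1.5691, 1.8682], 'force': [0.2759, -0.1037, 0.1832], 'moment': [0.0008, 0.005, -0.0212], 'width': 0.0878}
scene {'fx': 379.103, 'fy': 379.103, 'cx': 322.1881, 'cy': 195.5707, 'T': [[-0.4177, 0.7445, -0.5209, 1.171], [0.9086, 0.3428, -0.2387, 0.2551], [0.0009, -0.5729, -0.8196, 0.9741], [0.0, 0.0, 0.0, 1.0]]}
bore [([208.9, 346.2], 0.96)]
notch [([175.9, 336.3], 0.72), ([203.3, 312.7], 0.49), ([200.6, 316.0], 0.27)]
pin_mid [([205.8, 343.9], 0.65)]
board_mid [([201.8, 314.0], 0.68)]
board_handle [([193.5, 279.4], 0.74)]
fence_face [([207.3, 355.3], 0.65)]
jig [([215.3, 332.7], 0.8)]
pin [([211.9, 340.9], 0.64)]
board [([203.2, 310.7], 0.66)]
top {'fx': 416.4059, 'fy': 416.4059, 'cx': 319.2017, 'cy': 203.1515, 'T': [[0.0147, -0.9933, 0.1148, 0.3986], [-0.9998, -0.0133, 0.0131, -0.027], [-0.0115, -0.115, -0.9933, 1.5984], [0.0, 0.0
[... 160 characters left out ...]
0.73), ([194.0, 323.5], 0.62), ([195.2, 190.8], 0.47)]
board_handle [([191.1, 353.1], 0.83)]
fence_face [([200.2, 290.3], 0.57)]
jig [([200.1, 308.6], 0.97)]
pin [([198.5, 305.3], 0.52), ([202.2, 290.5], 0.2)]
board [([194.1, 328.6], 0.79)]
{'fx': 349.90428918466637, 'fy': 349.90428918466637, 'cx': 318.88461790879006, 'cy': 205.41119619701567, 'mount': array([[-2.71842579e-04, -3.06808152e-01,  9.51771340e-01,
         2.02785316e-02],
       [-1.07969877e-04, -9.51771361e-01, -3.06808190e-01,
         8.35671873e-02],
       [ 9.99999957e-01, -1.86166164e-04,  2.25605943e-04,
        -8.59898998e-05],
       [ 0.00000000e+00,  0.00000000e+00,  0.00000000e+00,
         1.00000000e+00]])} 1.0
```

View pictures.

View pics/scene0.png

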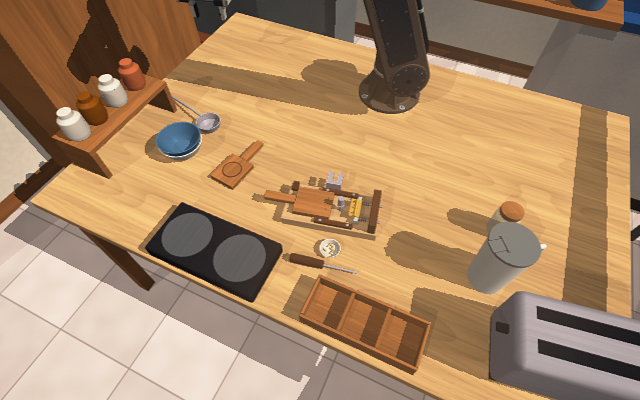

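View pics/top0.png

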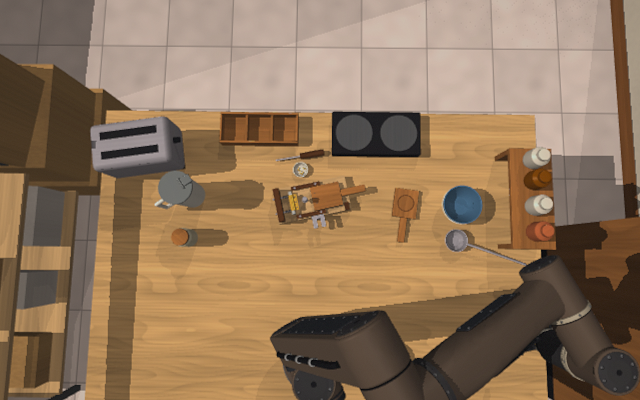

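```bash
cat > h.py <<'E'
import numpy as np
from scipy.spatial.transform import Rotation as Ro
def ray(c,rc,T=None):
    T=np.array(c["T"]) if T is None else T
    d=T[:3,:3]@np.array([(rc[1]-c["cx"])/c["fx"],(rc[0]-c["cy"])/c["fy"],1.]);return T[:3,3],d
def onz(c,rc,z,T=None):
    o,d=ray(c,rc,T);return o+d*(z-o[2])/d[2]
def proj(c,p,T=None):
    T=np.array(c["T"]) if T is None else T
    q=T[:3,:3].T@(np.asarray(p)-T[:3,3]);return np.array([c["fy"]*q[1]/q[2]+c["cy"],c["fx"]*q[0]/q[2]+c["cx"]])
def rot(rpy): return Ro.from_euler("xyz",rpy).as_matrix()
def Ttool(s):
    T=np.eye(4);T[:3,:3]=rot(s["ee_rot"]);T[:3,3]=s["eef_pos"];return T
E
python3 - <<'E'
from station import optics
from h import *
c=optics.calibration("top")
for n,rc,z in [("bore",(200.3,306.2),.03),("jig",(200.1,308.6),0),("notch",(221.4,317.9),.06),("pinmid",(197.2,304.1),.047),("bm",(194,323.5),.039),("bh",(191.1,353.1),.039),("ff",(200.2,290.3),.0415)]: print(n,onz(c,rc,z))
c=optics.calibration("scene")
for n,rc,z in [("bore",(208.9,346.2),.03),("jig",(215.3,332.7),0),("notch",(175.9,336.3),.06),("pinmid",(205.8,343.9),.047),("bm",(201.8,314),.039),("bh",(193.5,279.4),.039),("ff",(207.3,355.3),.0415)]: print(n,onz(c,rc,z))
E
```

```text
bore [0.59011178 0.04313936 0.03      ]
jig [0.59467843 0.03520728 0.        ]
notch [ 0.50836844 -0.0029529   0.06      ]
pinmid [0.59966734 0.05048913 0.047     ]
bm [ 0.61386502 -0.02222714  0.039     ]
bh [ 0.62639138 -0.13392545  0.039     ]
ff [0.5882903  0.10259705 0.0415    ]
bore [0.58498919 0.06498946 0.03      ]
jig [0.60474935 0.03071945 0.        ]
notch [ 0.50542187 -0.00258412  0.06      ]
pinmid [0.58836968 0.05813342 0.047     ]
bm [ 0.60740638 -0.02991055  0.039     ]
bh [ 0.62379614 -0.13782252  0.039     ]
ff [0.57577172 0.08944098 0.0415    ]
```

Run:
```python
from station import telemetry
from h import *
s=telemetry.get_state();R=rot(s["ee_rot"]);print(R.round(3))
o=np.array([.597,.031]);
for sg in (1,-1):
  y=np.deg2rad(98.5);z=sg*np.array([-np.sin(y),np.cos(y),0]);x=np.array([0,0,-1.]);G=np.c_[x,np.cross(z,x),z]
  print(sg,G.round(3).tolist(),np.rad2deg(Ro.from_matrix(R.T@G).as_rotvec()).round(1))
```

```text
[[-0.    -0.974 -0.228]
 [-0.    -0.228  0.974]
 [-1.     0.    -0.   ]]
1 [[0.0, 0.148, -0.989], [0.0, -0.989, -0.148], [-1.0, 0.0, 0.0]] [-85.3  -0.   -0. ]
-1 [[0.0, -0.148, 0.989], [0.0, 0.989, 0.148], [-1.0, 0.0, -0.0]] [94.7 -0.   0. ]
```

```bash
cat >> h.py <<'E'
import json
def plan(s,pt,dyaw,rmax=1.0,smax=1.0,R0=None,p0=None):
    """greedy rows to move TCP to pt and turn dyaw deg (world up)"""
    R=rot(s["ee_rot"]) if R0 is None else R0; p=np.array(s["eef_pos"]) if p0 is None else np.array(p0);left=-dyaw/6;rows=[]
    while len(rows)<80:
        d=np.asarray(pt)-p
        if np.linalg.norm(d)<2e-4 and abs(left)<.01: break
        u=R.T@d/.025; k=min(1,smax/max(abs(u).max(),1e-9),1.6*smax/max(np.linalg.norm(u),1e-9)); u=np.round(u*k,2)
        a=round(float(np.clip(left,-rmax,rmax)),2)
        rows.append(dict(tx=float(u[0]),ty=float(u[1]),tz=float(u[2]),ax=a))
        p=p+R@u*.025; R=R@Ro.from_rotvec([np.deg2rad(a*6),0,0]).as_matrix(); left-=a
    print(len(rows),p.round(4)); print(json.dumps([{k:v for k,v in r.items() if v} for r in rows])); return p,R
E
python3 - <<'E'
from station import telemetry
from h import *
s=telemetry.get_state()
plan(s,[.59,-.005,.37],85.3)
E
```

```text
26 [ 0.59   -0.0051  0.3699]
[{"tx": 0.06, "ty": -1.0, "tz": 0.93, "ax": -1.0}, {"tx": 0.06, "ty": -1.0, "tz": 0.76, "ax": -1.0}, {"tx": 0.05, "ty": -1.0, "tz": 0.6, "ax": -1.0}, {"tx": 0.05, "ty": -1.0, "tz": 0.47, "ax": -1.0}, {"tx": 0.05, "ty": -1.0, "tz": 0.35, "ax": -1.0}, {"tx": 0.05, "ty": -1.0, "tz": 0.23, "ax": -1.0}, {"tx": 0.04, "ty": -1.0, "tz": 0.12, "ax": -1.0}, {"tx": 0.04, "ty": -1.0, "tz": 0.02, "ax": -1.0}, {"tx": 0.04, "ty": -1.0, "tz": -0.09, "ax": -1.0}, {"tx": 0.05, "ty": -1.0, "tz": -0.19, "ax": -1.0}, {"tx": 0.05, "ty": -1.0, "tz": -0.3, "ax": -1.0}, {"tx": 0.05, "ty": -1.0, "tz": -0.42, "ax": -1.0}, {"tx": 0.05, "ty": -1.0, "tz": -0.55, "ax": -1.0}, {"tx": 0.05, "ty": -1.0, "tz": -0.7, "ax": -1.0}, {"tx": 0.06, "ty": -1.0, "tz": -0.87, "ax": -0.22}, {"tx": 0.06, "ty": -1.0, "tz": -0.91}, {"tx": 0.06, "ty": -1.0, "tz": -0.91}, {"tx": 0.06, "ty": -1.0, "tz": -0.91}, {"tx": 0.06, "ty": -1.0, "tz": -0.91}, {"tx": 0.06, "ty": -1.0, "tz": -0.91}, {"tx": 0.06, "ty": -1.0, "tz": -0.91}, {"tx": 0.06, "ty": -1.0, "tz": -0.91}, {"tx": 0.06, "ty": -1.0, "tz": -0.91}, {"tx": 0.06, "ty": -1.0, "tz": -0.91}, {"tx": 0.05, "ty": -1.0, "tz": -0.91}, {"tx": 0.05, "ty": -0.77, "tz": -0.7}]
```

Request:
play_rows([
  {"tx": 0.06,"ty": -1.0,"tz": 0.93,"ax": -1.0},
  {"tx": 0.06,"ty": -1.0,"tz": 0.76,"ax": -1.0},
  {"tx": 0.05,"ty": -1.0,"tz": 0.6,"ax": -1.0},
  {"tx": 0.05,"ty": -1.0,"tz": 0.47,"ax": -1.0},
  {"tx": 0.05,"ty": -1.0,"tz": 0.35,"ax": -1.0},
  {"tx": 0.05,"ty": -1.0,"tz": 0.23,"ax": -1.0},
  {"tx": 0.04,"ty": -1.0,"tz": 0.12,"ax": -1.0},
  {"tx": 0.04,"ty": -1.0,"tz": 0.02,"ax": -1.0},
  {"tx": 0.04,"ty": -1.0,"tz": -0.09,"ax": -1.0},
  {"tx": 0.05,"ty": -1.0,"tz": -0.19,"ax": -1.0},
  {"tx": 0.05,"ty": -1.0,"tz": -0.3,"ax": -1.0},
  {"tx": 0.05,"ty": -1.0,"tz": -0.42,"ax": -1.0},
  {"tx": 0.05,"ty": -1.0,"tz": -0.55,"ax": -1.0},
  {"tx": 0.05,"ty": -1.0,"tz": -0.7,"ax": -1.0},
  {"tx": 0.06,"ty": -1.0,"tz": -0.87,"ax": -0.22},
  {"tx": 0.06,"ty": -1.0,"tz": -0.91},
  {"tx": 0.06,"ty": -1.0,"tz": -0.91},
  {"tx": 0.06,"ty": -1.0,"tz": -0.91},
  {"tx": 0.06,"ty": -1.0,"tz": -0.91},
  {"tx": 0.06,"ty": -1.0,"tz": -0.91},
])

```text
invalid input
```

Request:
play_rows([
  {"tx": 0.06,"ty": -1.0,"tz": -0.91},
  {"tx": 0.06,"ty": -1.0,"tz": -0.91},
  {"tx": 0.06,"ty": -1.0,"tz": -0.91},
  {"tx": 0.06,"ty": -1.0,"tz": -0.91},
  {"tx": 0.05,"ty": -1.0,"tz": -0.91},
  {"tx": 0.05,"ty": -0.77,"tz": -0.7},
  {"tx": 0},
])

```text
invalid input
```

Run:
```python
from station import telemetry, optics, finder
from h import *
import cv2
s=telemetry.get_state(); c=optics.calibration("wrist")
im=optics.grab_frame("wrist"); cv2.imwrite("pics/w1.png",im[:,:,::-1])
T=Ttool(s)@c["mount"]; np.save("T1.npy",T)
print(s["t"],s["eef_pos"],s["ee_rot"],np.round(s["qd"],3),s["width"])
for q,z in [("bore",.03),("notch",.06),("pin_mid",.047),("board_mid",.039),("board_handle",.039),("fence_face",.0415),("jig",0),("pin",.03)]:
    r=finder.pinpoint(q,"wrist"); print(q,[(np.round(x["location"],1).tolist(),round(x["confidence"],2),onz(c,x["location"],z,T)[:2].round(4).tolist()) for x in r[:2]])
```

```text
1.0 [ 0.15373118 -0.65724434  0.40468838] [ 2.9019473   1.57075639 -1.58063858] [ 0.    -0.002  0.     0.     0.    -0.001] 0.08787032954457251
bore []
notch []
pin_mid []
board_mid []
board_handle []
fence_face []
jig []
pin []
```

Request:
play_rows([
  {"gripper": 1,"tx": 0.06,"ty": -1,"tz": 0.93,"ax": -1,"ay": 0,"az": 0},
  {"gripper": 1,"tx": 0.06,"ty": -1,"tz": 0.76,"ax": -1,"ay": 0,"az": 0},
  {"gripper": 1,"tx": 0.05,"ty": -1,"tz": 0.6,"ax": -1,"ay": 0,"az": 0},
  {"gripper": 1,"tx": 0.05,"ty": -1,"tz": 0.47,"ax": -1,"ay": 0,"az": 0},
  {"gripper": 1,"tx": 0.05,"ty": -1,"tz": 0.35,"ax": -1,"ay": 0,"az": 0},
  {"gripper": 1,"tx": 0.05,"ty": -1,"tz": 0.23,"ax": -1,"ay": 0,"az": 0},
  {"gripper": 1,"tx": 0.04,"ty": -1,"tz": 0.12,"ax": -1,"ay": 0,"az": 0},
  {"gripper": 1,"tx": 0.04,"ty": -1,"tz": 0.02,"ax": -1,"ay": 0,"az": 0},
  {"gripper": 1,"tx": 0.04,"ty": -1,"tz": -0.09,"ax": -1,"ay": 0,"az": 0},
  {"gripper": 1,"tx": 0.05,"ty": -1,"tz": -0.19,"ax": -1,"ay": 0,"az": 0},
  {"gripper": 1,"tx": 0.05,"ty": -1,"tz": -0.3,"ax": -1,"ay": 0,"az": 0},
  {"gripper": 1,"tx": 0.05,"ty": -1,"tz": -0.42,"ax": -1,"ay": 0,"az": 0},
  {"gripper": 1,"tx": 0.05,"ty": -1,"tz": -0.55,"ax": -1,"ay": 0,"az": 0},
  {"gripper": 1,"tx": 0.05,"ty": -1,"tz": -0.7,"ax": -1,"ay": 0,"az": 0},
  {"gripper": 1,"tx": 0.06,"ty": -1,"tz": -0.87,"ax": -0.22,"ay": 0,"az": 0},
  {"gripper": 1,"tx": 0.06,"ty": -1,"tz": -0.91,"ax": 0,"ay": 0,"az": 0},
  {"gripper": 1,"tx": 0.06,"ty": -1,"tz": -0.91,"ax": 0,"ay": 0,"az": 0},
  {"gripper": 1,"tx": 0.06,"ty": -1,"tz": -0.91,"ax": 0,"ay": 0,"az": 0},
  {"gripper": 1,"tx": 0.06,"ty": -1,"tz": -0.91,"ax": 0,"ay": 0,"az": 0},
  {"gripper": 1,"tx": 0.06,"ty": -1,"tz": -0.91,"ax": 0,"ay": 0,"az": 0},
])

```text
t: 3.12
eef_pos: [0.482, -0.1655, 0.3788]
ee_rot: [2.971, 1.57, -0.022]
force: [0.1, -1.0, -0.6]
width: 0.0875
```

Request:
play_rows([
  {"gripper": 1,"tx": 0.06,"ty": -1,"tz": -0.91,"ax": 0,"ay": 0,"az": 0},
  {"gripper": 1,"tx": 0.06,"ty": -1,"tz": -0.91,"ax": 0,"ay": 0,"az": 0},
  {"gripper": 1,"tx": 0.06,"ty": -1,"tz": -0.91,"ax": 0,"ay": 0,"az": 0},
  {"gripper": 1,"tx": 0.06,"ty": -1,"tz": -0.91,"ax": 0,"ay": 0,"az": 0},
  {"gripper": 1,"tx": 0.05,"ty": -1,"tz": -0.91,"ax": 0,"ay": 0,"az": 0},
  {"gripper": 1,"tx": 0.05,"ty": -0.77,"tz": -0.7,"ax": 0,"ay": 0,"az": 0},
  {"gripper": 0.5,"tx": 0,"ty": 0,"tz": 0,"ax": 0,"ay": 0,"az": 0},
  {"gripper": 0.5,"tx": 0,"ty": 0,"tz": 0,"ax": 0,"ay": 0,"az": 0},
])

```text
t: 3.78
eef_pos: [0.5905, -0.0038, 0.3693]
ee_rot: [0.115, 1.57, -2.876]
force: [-0.4, -0.5, 0.1]
width: 0.0796
```

```bash
sed -i 's/json.dumps(\[.*\])/json.dumps([{"gripper":"G",**r,"ay":0,"az":0} for r in rows]).replace(".0,",",").replace("\\"G\\"","G")/' h.py
python3 - <<'E'
from station import telemetry, optics, finder
from h import *
import cv2
s=telemetry.get_state(); c=optics.calibration("wrist")
im=optics.grab_frame("wrist"); cv2.imwrite("pics/w1.png",im[:,:,::-1])
T=Ttool(s)@c["mount"]; np.save("T1.npy",T)
print(s["t"],s["eef_pos"],s["ee_rot"],np.round(s["qd"],3),s["width"],s["force"])
for q,z in [("bore",.03),("notch",.06),("pin_mid",.047),("board_mid",.039),("board_handle",.039),("fence_face",.0415),("jig",0),("pin",.03)]:
    r=finder.pinpoint(q,"wrist"); print(q,[(np.round(x["location"],1).tolist(),round(x["confidence"],2),onz(c,x["location"],z,T)[:2].round(4).tolist()) for x in r[:2]])
E
```

```text
3.7833 [ 0.59053053 -0.00376526  0.36933927] [ 0.11540788  1.56992538 -2.87608721] [-0.027 -0.025 -0.023 -0.002 -0.004  0.008] 0.07959534428481867 [-0.44416054 -0.54115236  0.08198147]
bore [([236.5, 313.5], 0.61, [0.5879, 0.0478])]
notch [([206.0, 412.7], 0.92, [0.5082, -0.006])]
pin_mid [([244.2, 311.1], 0.87, [0.5898, 0.0488])]
board_mid [([156.0, 303.6], 0.9, [0.6082, -0.0313])]
board_handle [([27.2, 294.7], 0.8, [0.6294, -0.1328])]
fence_face [([280.7, 314.1], 0.63, [0.5809, 0.0899])]
jig [([213.1, 309.9], 0.95, [0.5941, 0.0346]), ([227.2, 308.0], 0.24, [0.5938, 0.0507])]
pin [([227.8, 309.3], 0.75, [0.5932, 0.0394])]
```

View pics/w1.png

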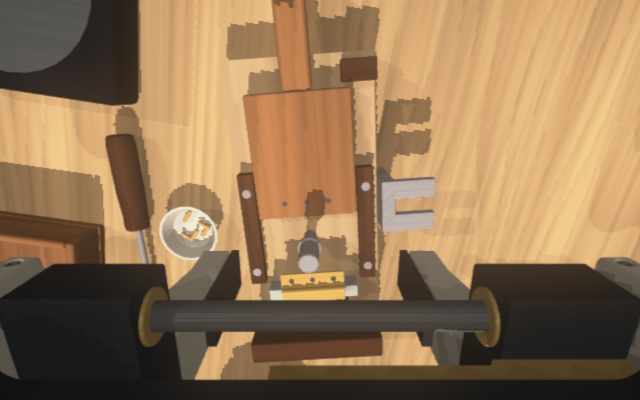

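Run:
```python
import cv2
im=cv2.imread("pics/w1.png"); cv2.imwrite("pics/w1c.png",cv2.resize(im[155:300,220:450],None,fx=3.45,fy=3.45,interpolation=cv2.INTER_CUBIC))
```

```text
(no output)
```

View pics/w1c.png

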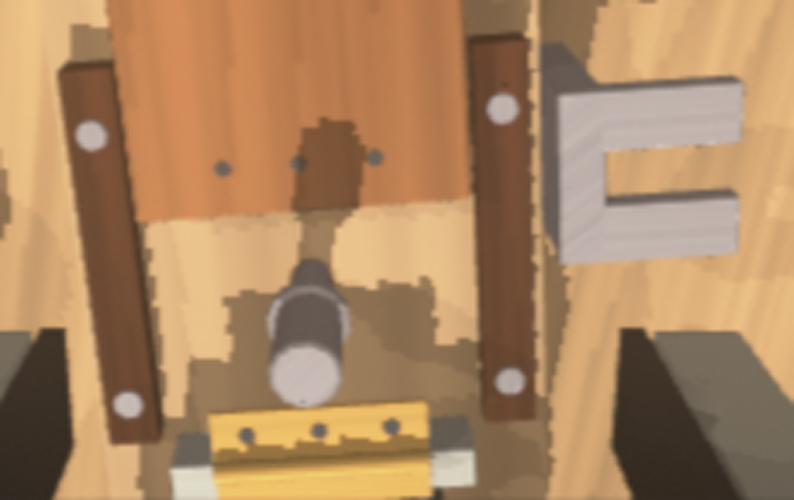

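Run:
```python
from station import optics
from h import *
from scipy.optimize import least_squares
c=optics.calibration("wrist");T=np.load("T1.npy")
D=[((472,42),(-53,47,40)),((485,418),(59,47,40)),((110,63),(-53,-47,40)),((160,438),(59,-47,40)),((605,150),(-27,78,60)),((605,202),(-13,78,60)),((741,141),(-27,112,60)),((738,196),(-13,112,60)),((305,375),(15,0,89))]
P=np.array([onz(c,(155+v/3.45,220+u/3.45),j[2]/1000,T)[:2] for (u,v),j in D]);J=np.array([j[:2] for _,j in D])/1000.
def f(q):
    a=q[2];R=np.array([[np.cos(a),-np.sin(a)],[np.sin(a),np.cos(a)]]);return (J@R.T+q[:2]-P).ravel()
r=least_squares(f,[.595,.033,1.71],loss="soft_l1",f_scale=.002);q=r.x
print(q,np.rad2deg(q[2]));a=q[2];R=np.array([[np.cos(a),-np.sin(a)],[np.sin(a),np.cos(a)]])
print((1000*(P-q[:2])@R).round(1)); np.save("jig.npy",q)
for n,p in dict(bore=(15,0),notch=(-20,94)).items(): print(n,R@np.array(p)/1000+q[:2])
# board front edge at z=.048 and rear corners
for u,v in [(140,222),(470,197)]: print("front",1000*(onz(c,(155+v/3.45,220+u/3.45),.048,T)[:2]-q[:2])@R)
for u,v in [(244,96),(353,87),(280,91),(309,91),(272,0),(303,0)]: print("rear",1000*(onz(c,(v,u),.048,T)[:2]-q[:2])@R)
```

```text
[0.59478416 0.03251758 1.78669632] 102.3701582515876
[[-52.2  47.4]
 [ 57.8  47.6]
 [-52.9 -47.1]
 [ 58.1 -46.5]
 [-26.9  77.8]
 [-13.1  77.8]
 [-27.  111.6]
 [-12.5 111.4]
 [ 15.5   0.2]]
bore [0.59157076 0.04716934]
notch [ 0.507251  -0.0071554]
front [-11.27801582 -42.87828717]
front [-12.50314952  44.75596703]
rear [-119.38109494  -43.86286086]
rear [-120.48623259   45.70479564]
rear [-121.31953596  -13.97837775]
rear [-119.75767535    9.68510867]
rear [-187.17579238  -13.47901202]
rear [-185.6274336    10.03315122]
```

Run:
```python
from station import telemetry
from h import *
s=telemetry.get_state();R=rot(s["ee_rot"]);print(R.round(3),s["width"]); z=R[:,2]; print(np.rad2deg(np.arctan2(z[1],z[0]))-90)
plan(s,[.5916,.0472,.29],3.9)
```

```text
[[ 0.     0.147 -0.989]
 [ 0.    -0.989 -0.147]
 [-1.    -0.    -0.   ]] 0.04605736014844156
-261.55592727397914
4 [0.5916 0.0473 0.2899]
[{"gripper": G, "tx": 1, "ty": -0.65, "tz": -0.12, "ax": -0.65, "ay": 0, "az": 0}, {"gripper": G, "tx": 1, "ty": -0.64, "tz": -0.16, "ax": 0, "ay": 0, "az": 0}, {"gripper": G, "tx": 1, "ty": -0.64, "tz": -0.17, "ax": 0, "ay": 0, "az": 0}, {"gripper": G, "tx": 0.21, "ty": -0.13, "tz": -0.03, "ax": 0, "ay": 0, "az": 0}]
```

Request:
play_rows([
  {"gripper": 0.5,"tx": 1,"ty": -0.65,"tz": -0.12,"ax": -0.65,"ay": 0,"az": 0},
  {"gripper": 0.5,"tx": 1,"ty": -0.64,"tz": -0.16,"ax": 0,"ay": 0,"az": 0},
  {"gripper": 0.5,"tx": 1,"ty": -0.64,"tz": -0.17,"ax": 0,"ay": 0,"az": 0},
  {"gripper": 0.5,"tx": 0.21,"ty": -0.13,"tz": -0.03,"ax": 0,"ay": 0,"az": 0},
  {"gripper": 0.5,"tx": 0,"ty": 0,"tz": 0,"ax": 0,"ay": 0,"az": 0},
  {"gripper": 0.5,"tx": 0,"ty": 0,"tz": 0,"ax": 0,"ay": 0,"az": 0},
])

```text
t: 4.73
eef_pos: [0.5921, 0.0477, 0.2902]
ee_rot: [1.594, 1.57, -1.33]
force: [0.5, 0.5, 0.6]
width: 0.0441
```

```bash
cat > w.py <<'E'
import sys
from station import telemetry, optics, finder
from h import *
import cv2
n=sys.argv[1]
s=telemetry.get_state(); c=optics.calibration("wrist")
im=optics.grab_frame("wrist"); cv2.imwrite(f"pics/{n}.png",im[:,:,::-1])
T=Ttool(s)@c["mount"]; np.save(f"T_{n}.npy",T)
R=rot(s["ee_rot"]);z=R[:,2]
print(s["t"],s["eef_pos"].round(4),"tilt",R[:,0].round(4),"yaw",np.rad2deg(np.arctan2(z[1],z[0]))-90+360,s["width"],s["force"].round(2))
q=np.load("jig.npy");a=q[2];Rj=np.array([[np.cos(a),-np.sin(a)],[np.sin(a),np.cos(a)]])
print("tcp in jig",1000*(np.array(s["eef_pos"])[:2]-q[:2])@Rj)
for k,pt in dict(knobtop=(15,0,89),collar=(15,0,59),notchc=(-20,94,60),n1=(-27,78,60),n2=(-13,78,60),r1=(-53,47,40),r2=(59,47,40),r3=(-53,-47,40),r4=(59,-47,40)).items():
    w=np.r_[Rj@np.array(pt[:2])/1000+q[:2],pt[2]/1000]; rc=proj(c,w,T); print(k,rc[::-1].round(1))
    if 0<rc[0]<400 and 0<rc[1]<640: cv2.circle(im,(int(rc[1]),int(rc[0])),2,(0,255,0),-1)
cv2.imwrite(f"pics/{n}o.png",im[:,:,::-1])
E
python3 w.py w2
```

```text
4.7333 [0.5921 0.0477 0.2902] tilt [ 1.e-04 -5.e-04 -1.e+00] yaw 102.42522477489706 0.0441366867681573 [0.51 0.47 0.56]
tcp in jig [15.36906702 -0.5864758 ]
knobtop [320.  247.5]
collar [319.8 228. ]
notchc [473.2 175.6]
n1 [448.4 164.3]
n2 [445.8 186.6]
r1 [393.5 117.9]
r2 [383.4 274.2]
r3 [246.4 117.8]
r4 [255.9 274.1]
```

View pics/w2o.png

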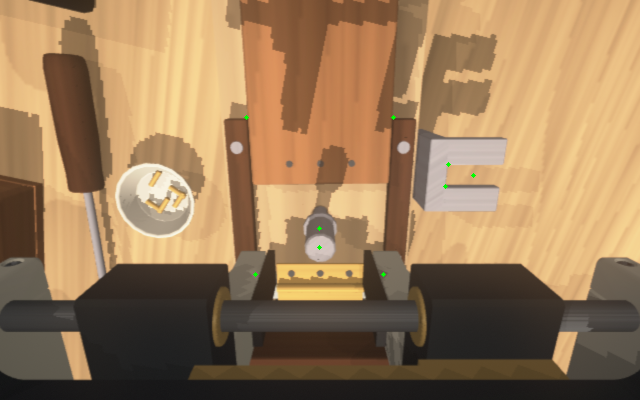

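Request:
play_rows([
  {"gripper": 0.5,"tx": 0.8,"ty": 0,"tz": 0.02,"ax": 0,"ay": 0,"az": 0},
  {"gripper": 0.5,"tx": 0.8,"ty": 0,"tz": 0,"ax": 0,"ay": 0,"az": 0},
  {"gripper": 0.5,"tx": 0.44,"ty": 0,"tz": 0,"ax": 0,"ay": 0,"az": 0},
  {"gripper": 0.5,"tx": 0,"ty": 0,"tz": 0,"ax": 0,"ay": 0,"az": 0},
  {"gripper": 0.1,"tx": 0,"ty": 0,"tz": 0,"ax": 0,"ay": 0,"az": 0},
  {"gripper": 0.1,"tx": 0,"ty": 0,"tz": 0,"ax": 0,"ay": 0,"az": 0},
  {"gripper": 0.1,"tx": 0,"ty": 0,"tz": 0,"ax": 0,"ay": 0,"az": 0},
  {"gripper": 0.1,"tx": 0,"ty": 0,"tz": 0,"ax": 0,"ay": 0,"az": 0},
  {"gripper": 0.1,"tx": 0,"ty": 0,"tz": 0,"ax": 0,"ay": 0,"az": 0},
], newtons=25)

```text
t: 5.53
eef_pos: [0.5915, 0.0478, 0.2395]
ee_rot: [-3.037, 1.57, 0.321]
force: [-0.5, 0.0, 2.1]
width: 0.0166
```

Request:
play_rows([
  {"gripper": 0.1,"tx": -0.3,"ty": 0,"tz": 0,"ax": 0,"ay": 0,"az": 0},
  {"gripper": 0.1,"tx": -0.6,"ty": 0,"tz": 0,"ax": 0,"ay": 0,"az": 0},
  {"gripper": 0.1,"tx": -0.7,"ty": 0,"tz": 0,"ax": 0,"ay": 0,"az": 0},
  {"gripper": 0.1,"tx": -0.7,"ty": 0,"tz": 0,"ax": 0,"ay": 0,"az": 0},
  {"gripper": 0.1,"tx": -0.6,"ty": 0,"tz": 0,"ax": 0,"ay": 0,"az": 0},
  {"gripper": 0.1,"tx": 0,"ty": 0,"tz": 0,"ax": 0,"ay": 0,"az": 0},
])

```text
t: 6.03
eef_pos: [0.5922, 0.0479, 0.3152]
ee_rot: [-3.124, 1.565, 0.235]
force: [0.4, -0.3, -0.3]
width: 0.0165
```

```bash
python3 w.py w3
```

```text
6.0333 [0.5922 0.0479 0.3152] tilt [ 0.0054  0.0013 -1.    ] yaw 102.42990705036402 0.016469153242145866 [ 0.35 -0.34 -0.35]
tcp in jig [15.61315517 -0.81783625]
knobtop [322.2 230.4]
collar [322.1 214.6]
notchc [460.6 166.9]
n1 [438.1 156.6]
n2 [435.9 176.9]
r1 [388.9 115. ]
r2 [380.3 258.6]
r3 [255.9 114.8]
r4 [263.5 258.2]
```

View pics/w3o.png

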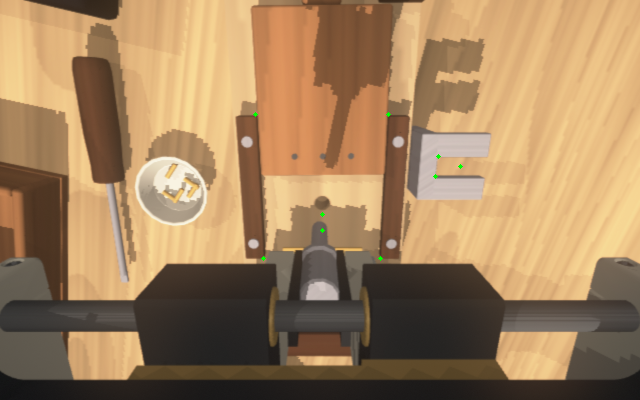

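Run:
```python
from station import optics
from h import *
c=optics.calibration("wrist");M=c["mount"]
for n,x in [("tip",.159+.080-.005),("collar",.159+.080-.057),("top",.159+.08-.089)]: print(n,proj(c,[x,0,0],np.array(M))[::-1].round(1))
import cv2
im=cv2.imread("pics/w3.png"); cv2.imwrite("pics/w3c.png",cv2.resize(im[190:320,250:400],None,fx=4,fy=4,interpolation=cv2.INTER_CUBIC))
from station import telemetry
s=telemetry.get_state();q=np.load("jig.npy");a=q[2];Rj=np.array([[np.cos(a),-np.sin(a)],[np.sin(a),np.cos(a)]])
w=Rj@np.array([-.020,.094])+q[:2]; print(w)
plan(s,[w[0],w[1],.316],0)
```

```text
tip [318.9 226.8]
collar [318.9 263.8]
top [318.9 298.8]
[ 0.507251  -0.0071554]
4 [ 0.5073 -0.007   0.3161]
[{"gripper": G, "tx": -0.03, "ty": 0.38, "tz": 1, "ax": 0, "ay": 0, "az": 0}, {"gripper": G, "tx": -0.03, "ty": 0.38, "tz": 1, "ax": 0, "ay": 0, "az": 0}, {"gripper": G, "tx": -0.03, "ty": 0.37, "tz": 1, "ax": 0, "ay": 0, "az": 0}, {"gripper": G, "tx": -0.03, "ty": 0.29, "tz": 0.77, "ax": 0, "ay": 0, "az": 0}]
```

View pics/w3c.png

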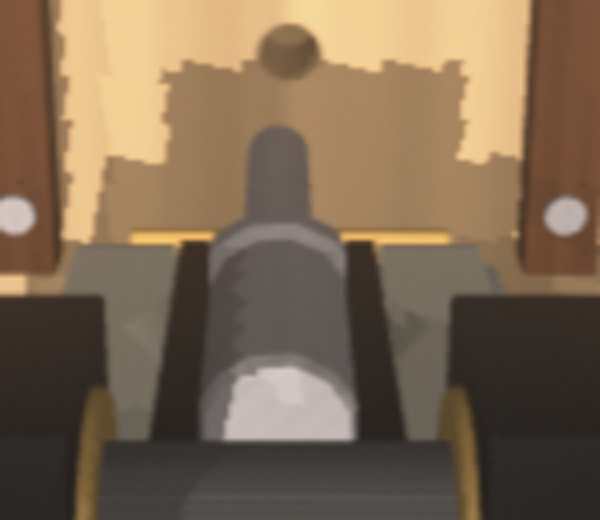

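Request:
play_rows([
  {"gripper": 0.1,"tx": 0,"ty": 0.3,"tz": 0.8,"ax": 0,"ay": 0,"az": 0},
  {"gripper": 0.1,"tx": 0,"ty": 0.38,"tz": 1,"ax": 0,"ay": 0,"az": 0},
  {"gripper": 0.1,"tx": 0,"ty": 0.37,"tz": 1,"ax": 0,"ay": 0,"az": 0},
  {"gripper": 0.1,"tx": 0,"ty": 0.25,"tz": 0.65,"ax": 0,"ay": 0,"az": 0},
  {"gripper": 0.1,"tx": 0,"ty": 0.12,"tz": 0.32,"ax": 0,"ay": 0,"az": 0},
  {"gripper": 0.1,"tx": 0,"ty": 0,"tz": 0,"ax": 0,"ay": 0,"az": 0},
  {"gripper": 0.1,"tx": 0,"ty": 0,"tz": 0,"ax": 0,"ay": 0,"az": 0},
])

```text
t: 6.67
eef_pos: [0.507, -0.0072, 0.3113]
ee_rot: [3.087, 1.57, 0.161]
force: [-0.0, 0.4, -0.5]
width: 0.0165
```

```bash
python3 w.py w4
```

```text
6.6667 [ 0.507  -0.0072  0.3113] tilt [ 5.e-04  1.e-04 -1.e+00] yaw 102.37799623808007 0.016503664205922357 [-0.04  0.42 -0.48]
tcp in jig [-19.97205235  94.22578005]
knobtop [175.  283.2]
collar [191.  262.1]
notchc [318.8 217.8]
n1 [295.8 208.3]
n2 [296.2 227.1]
r1 [254.2 165.7]
r2 [261.9 299.6]
r3 [125.  165.7]
r4 [148.1 299.5]
```

View pics/w4o.png

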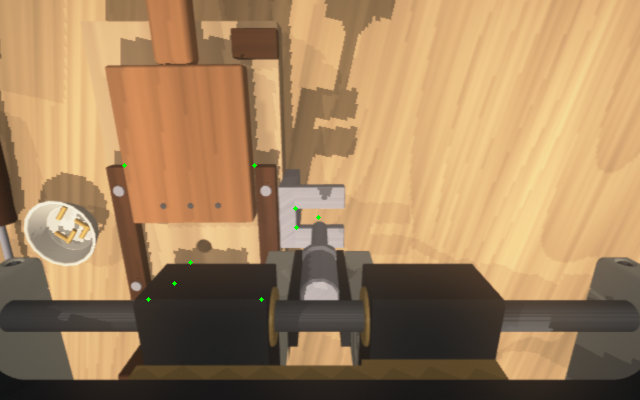

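Request:
play_rows([
  {"gripper": 0.1,"tx": 0.4,"ty": 0,"tz": 0,"ax": 0,"ay": 0,"az": 0},
  {"gripper": 0.1,"tx": 0.5,"ty": 0,"tz": 0,"ax": 0,"ay": 0,"az": 0},
  {"gripper": 0.1,"tx": 0.5,"ty": 0,"tz": 0,"ax": 0,"ay": 0,"az": 0},
  {"gripper": 0.1,"tx": 0.5,"ty": 0,"tz": 0,"ax": 0,"ay": 0,"az": 0},
  {"gripper": 0.1,"tx": 0.4,"ty": 0,"tz": 0,"ax": 0,"ay": 0,"az": 0},
  {"gripper": 0.1,"tx": 0.3,"ty": 0,"tz": 0,"ax": 0,"ay": 0,"az": 0},
  {"gripper": 0.1,"tx": 0.04,"ty": 0,"tz": 0,"ax": 0,"ay": 0,"az": 0},
  {"gripper": 0.1,"tx": 0,"ty": 0,"tz": 0,"ax": 0,"ay": 0,"az": 0},
])

```text
t: 7.38
eef_pos: [0.5071, -0.007, 0.2444]
ee_rot: [0.228, 1.57, -2.697]
force: [0.0, -0.5, -0.5]
width: 0.0168
```

```bash
python3 w.py w5
```

```text
7.3833 [ 0.5071 -0.007   0.2444] tilt [-1.e-03 -5.e-04 -1.e+00] yaw 102.40637108821971 0.016833320333412723 [ 0.   -0.46 -0.54]
tcp in jig [-19.77800333  94.13756553]
knobtop [118.7 356.6]
collar [148.2 317.6]
notchc [318.3 261.3]
n1 [287.1 249. ]
n2 [287.8 273.3]
r1 [232.1 189.8]
r2 [245.2 358. ]
r3 [ 59.5 189.8]
r4 [ 99. 358.]
```

View pics/w5o.png

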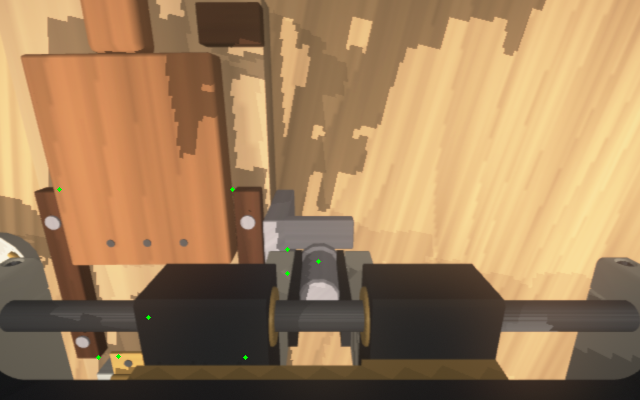

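Request:
play_rows([
  {"gripper": 0.1,"tx": 0.03,"ty": 0,"tz": 0,"ax": 0,"ay": 0,"az": 0},
  {"gripper": 0.1,"tx": 0,"ty": 0,"tz": 0,"ax": 0,"ay": 0,"az": 0},
  {"gripper": 0.4,"tx": 0,"ty": 0,"tz": 0,"ax": 0,"ay": 0,"az": 0},
  {"gripper": 0.4,"tx": 0,"ty": 0,"tz": 0,"ax": 0,"ay": 0,"az": 0},
  {"gripper": 0.4,"tx": 0,"ty": 0,"tz": 0,"ax": 0,"ay": 0,"az": 0},
  {"gripper": 0.4,"tx": 0,"ty": 0,"tz": 0,"ax": 0,"ay": 0,"az": 0},
  {"gripper": 0.5,"tx": -0.4,"ty": 0,"tz": 0,"ax": 0,"ay": 0,"az": 0},
  {"gripper": 0.5,"tx": -0.8,"ty": 0,"tz": 0,"ax": 0,"ay": 0,"az": 0},
  {"gripper": 0.5,"tx": -1,"ty": 0,"tz": 0,"ax": 0,"ay": 0,"az": 0},
  {"gripper": 0.5,"tx": -0.8,"ty": 0,"tz": 0,"ax": 0,"ay": 0,"az": 0},
  {"gripper": 0.5,"tx": 0,"ty": 0.5,"tz": -0.3,"ax": 0,"ay": 0,"az": 0},
  {"gripper": 0.5,"tx": 0,"ty": 1,"tz": -0.6,"ax": 0,"ay": 0,"az": 0},
  {"gripper": 0.5,"tx": 0,"ty": 1,"tz": -0.6,"ax": 0,"ay": 0,"az": 0},
  {"gripper": 0.5,"tx": 0,"ty": 0.5,"tz": -0.5,"ax": 0,"ay": 0,"az": 0},
  {"gripper": 0.5,"tx": 0,"ty": 0,"tz": 0,"ax": 0,"ay": 0,"az": 0},
  {"gripper": 0.5,"tx": 0,"ty": 0,"tz": 0,"ax": 0,"ay": 0,"az": 0},
])

```text
t: 8.77
eef_pos: [0.572, -0.0703, 0.3196]
ee_rot: [-0.145, 1.571, -3.072]
force: [-0.7, 0.4, 0.0]
width: 0.0434
```

```bash
python3 w.py w6
```

```text
8.7667 [ 0.572  -0.0703  0.3196] tilt [-3.e-04 -0.e+00 -1.e+00] yaw 102.29486857620225 0.04339042165646293 [-0.73  0.43  0.02]
tcp in jig [-95.57024828  44.28215357]
knobtop [259.4 367.5]
collar [265.3 340.3]
notchc [381.9 304.1]
n1 [361.9 296.4]
n2 [361.3 311.7]
r1 [322.2 255.1]
r2 [322.1 366.3]
r3 [207.1 255.2]
r4 [219.3 366.4]
```

View pics/w6o.png

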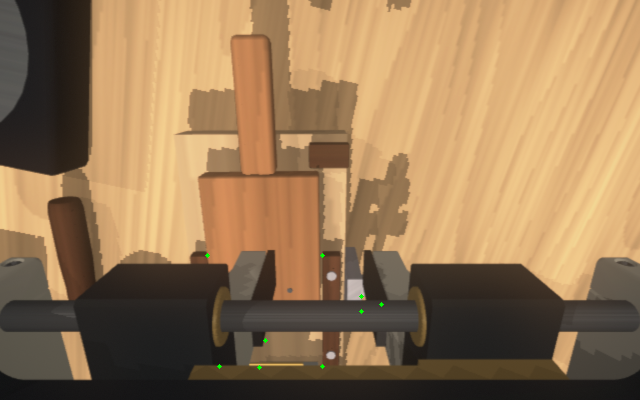

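Run:
```python
from station import optics
from h import *
c=optics.calibration("wrist");T=np.load("T_w6.npy")
q=np.load("jig.npy");a=q[2];Rj=np.array([[np.cos(a),-np.sin(a)],[np.sin(a),np.cos(a)]])
def J(u,v,z): return (1000*(onz(c,(v,u),z,T)[:2]-q[:2])@Rj).round(1)
for n,u,v,z in [("h tipL",232,38,.048),("h tipR",270,38,.048),("h baseL",242,174,.048),("h baseR",275,174,.048),("padL",198,178,.048),("padR",320,173,.048)]: print(n,J(u,v,z))
for z in (.03,.04,.05,.06): print(z,"block",J(309,143,z),J(349,143,z),J(309,166,z),J(349,166,z))
print("bed end",J(180,132,.03),J(347,131,.03))
import cv2
im=cv2.imread("pics/w6.png"); cv2.imwrite("pics/w6c.png",cv2.resize(im[20:200,160:400],None,fx=3.3,fy=3.3,interpolation=cv2.INTER_CUBIC))
im=cv2.imread("pics/w4.png"); cv2.imwrite("pics/w4c.png",cv2.resize(im[0:150,100:340],None,fx=3.3,fy=3.3,interpolation=cv2.INTER_CUBIC))
```

```text
h tipL [-213.2  -12.3]
h tipR [-213.2   12.5]
h baseL [-122.4  -12. ]
h baseR [-122.4   12.2]
padL [-119.5  -44.6]
padR [-123.1   45.2]
0.03 block [-142.5   36.8] [-142.5   67.4] [-124.7   36.7] [-124.6   67.9]
0.04 block [-143.9   37.1] [-143.8   66.6] [-126.7   36.9] [-126.7   67. ]
0.05 block [-145.2   37.4] [-145.2   65.7] [-128.7   37.2] [-128.7   66.1]
0.06 block [-146.6   37.7] [-146.6   64.9] [-130.7   37.5] [-130.7   65.3]
bed end [-150.9  -60.8] [-151.5   65.7]
```

View pics/w6c.png

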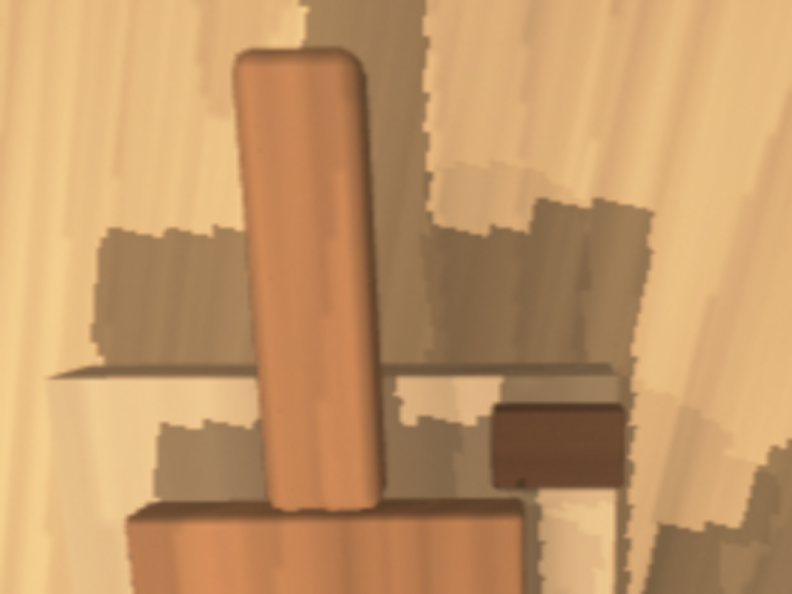

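View pics/w4c.png

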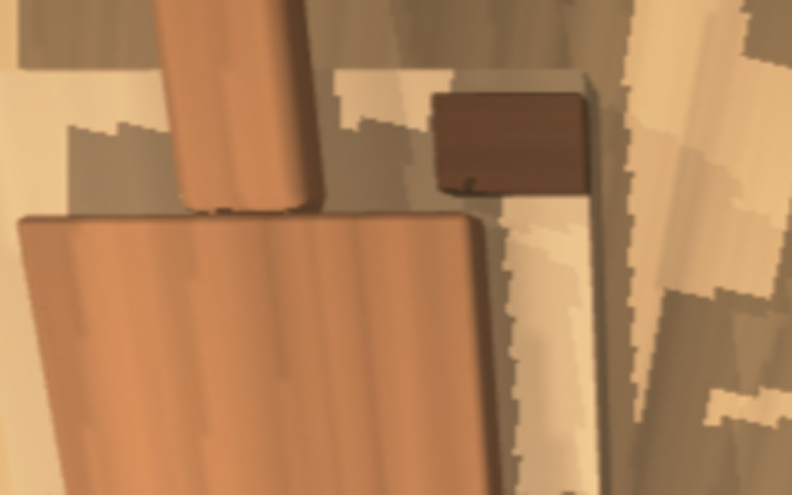

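Run:
```python
from station import optics
from h import *
c=optics.calibration("wrist")
q=np.load("jig.npy");a=q[2];Rj=np.array([[np.cos(a),-np.sin(a)],[np.sin(a),np.cos(a)]])
def J(T,u,v,z): return (1000*(onz(c,(v,u),z,T)[:2]-q[:2])@Rj).round(1)
for z in (.035,.04,.045,.05,.055,.06,.07):
  print(z,"w6",J(np.load("T_w6.npy"),160+493/3.3,20+404/3.3,z),J(np.load("T_w6.npy"),160+624/3.3,20+487/3.3,z),"w4",J(np.load("T_w4.npy"),100+432/3.3,93/3.3,z),J(np.load("T_w4.npy"),100+585/3.3,193/3.3,z))
s=None
from station import telemetry
s=telemetry.get_state()
w=Rj@np.array([-.170,-.0005])+q[:2]; print(w)
p,R=plan(s,[w[0],w[1],.29],0)
```

```text
0.035 w6 [-143.6   37.3] [-124.4   67.5] w4 [-144.1   35.9] [-125.6   65.9]
0.04 w6 [-144.3   37.4] [-125.5   67.1] w4 [-143.3   37. ] [-125.2   66.4]
0.045 w6 [-145.    37.5] [-126.5   66.7] w4 [-142.5   38.2] [-124.7   67. ]
0.05 w6 [-145.6   37.7] [-127.5   66.2] w4 [-141.7   39.3] [-124.3   67.5]
0.055 w6 [-146.3   37.8] [-128.6   65.8] w4 [-141.    40.4] [-123.9   68.1]
0.06 w6 [-147.    37.9] [-129.6   65.3] w4 [-140.2   41.6] [-123.4   68.6]
0.07 w6 [-148.3   38.2] [-131.7   64.5] w4 [-138.6   43.9] [-122.6   69.7]
[ 0.63169107 -0.13342858]
3 [ 0.6317 -0.1335  0.29  ]
[{"gripper": G, "tx": 0.39, "ty": 1, "tz": -0.6, "ax": 0, "ay": 0, "az": 0}, {"gripper": G, "tx": 0.4, "ty": 1, "tz": -0.61, "ax": 0, "ay": 0, "az": 0}, {"gripper": G, "tx": 0.39, "ty": 1, "tz": -0.6, "ax": 0, "ay": 0, "az": 0}]
```

Request:
play_rows([
  {"gripper": 0.45,"tx": 0.3,"ty": 0.75,"tz": -0.45,"ax": 0,"ay": 0,"az": 0},
  {"gripper": 0.45,"tx": 0.4,"ty": 1,"tz": -0.61,"ax": 0,"ay": 0,"az": 0},
  {"gripper": 0.45,"tx": 0.3,"ty": 0.75,"tz": -0.45,"ax": 0,"ay": 0,"az": 0},
  {"gripper": 0.45,"tx": 0.18,"ty": 0.5,"tz": -0.3,"ax": 0,"ay": 0,"az": 0},
  {"gripper": 0.45,"tx": 0,"ty": 0,"tz": 0,"ax": 0,"ay": 0,"az": 0},
  {"gripper": 0.45,"tx": 0,"ty": 0,"tz": 0,"ax": 0,"ay": 0,"az": 0},
])

```text
t: 9.32
eef_pos: [0.6317, -0.1332, 0.2896]
ee_rot: [-0.296, 1.57, 3.061]
force: [1.0, -0.5, -0.3]
width: 0.0395
```

```bash
python3 w.py w7
python3 - <<'E'
from station import optics
import cv2
for n in ["scene","top"]:
    im=optics.grab_frame(n); cv2.imwrite(f"pics/{n}7.png",im[:,:,::-1])
s=cv2.imread("pics/scene7.png")[150:260,250:400]; t=cv2.imread("pics/top7.png")[150:260,260:410]
import numpy as np
cv2.imwrite("pics/st7.png",cv2.resize(np.hstack([s,t]),None,fx=2.6,fy=2.6,interpolation=cv2.INTER_CUBIC))
E
```

```text
9.3167 [ 0.6317 -0.1332  0.2896] tilt [-1.1e-03  1.0e-04 -1.0e+00] yaw 102.34439446111975 0.039489893329507315 [ 1.   -0.46 -0.34]
tcp in jig [-169.76385632   -0.55754015]
knobtop [319.5 480.9]
collar [319.4 441.7]
notchc [440.8 409.1]
n1 [421.  402.1]
n2 [419.4 416.1]
r1 [378.1 355.7]
r2 [371.7 458. ]
r3 [260.6 355.9]
r4 [267.  458.1]
```

View pics/w7o.png

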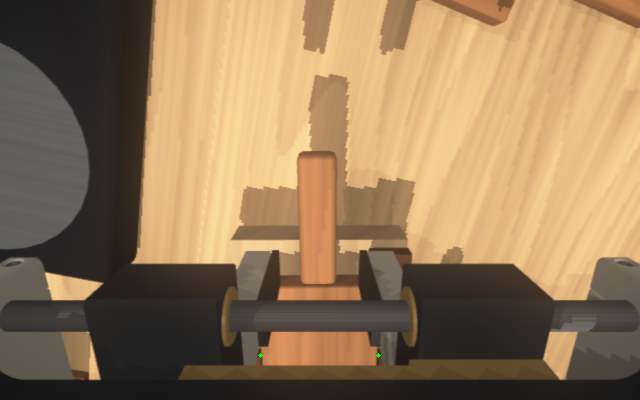

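View pics/st7.png

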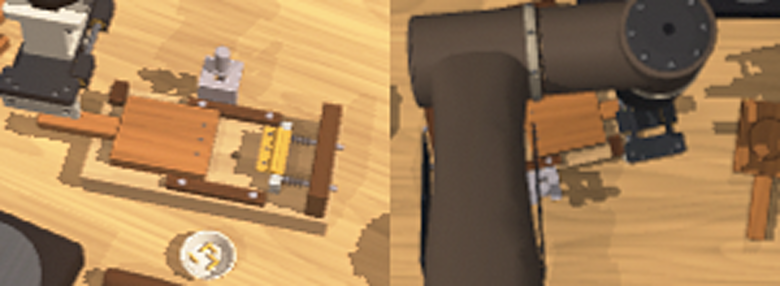

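Request:
play_rows([
  {"gripper": 0.45,"tx": 0.5,"ty": 0,"tz": 0,"ax": 0,"ay": 0,"az": 0},
  {"gripper": 0.45,"tx": 0.9,"ty": 0,"tz": 0,"ax": 0,"ay": 0,"az": 0},
  {"gripper": 0.45,"tx": 0.9,"ty": 0,"tz": 0,"ax": 0,"ay": 0,"az": 0},
  {"gripper": 0.45,"tx": 0.55,"ty": 0,"tz": 0,"ax": 0,"ay": 0,"az": 0},
  {"gripper": 0.45,"tx": 0.25,"ty": 0,"tz": 0,"ax": 0,"ay": 0,"az": 0},
  {"gripper": 0.45,"tx": 0,"ty": 0,"tz": 0,"ax": 0,"ay": 0,"az": 0},
  {"gripper": 0.2,"tx": 0,"ty": 0,"tz": 0,"ax": 0,"ay": 0,"az": 0},
  {"gripper": 0.2,"tx": 0,"ty": 0,"tz": 0,"ax": 0,"ay": 0,"az": 0},
  {"gripper": 0.2,"tx": 0,"ty": 0,"tz": 0,"ax": 0,"ay": 0,"az": 0},
  {"gripper": 0.2,"tx": 0,"ty": 0,"tz": 0,"ax": 0,"ay": 0,"az": 0},
  {"gripper": 0.2,"tx": 0,"ty": 0,"tz": 0,"ax": 0,"ay": 0,"az": 0},
], newtons=45)

```text
t: 10.38
eef_pos: [0.6325, -0.1332, 0.2138]
ee_rot: [2.936, 1.569, 0.011]
force: [-0.9, 1.5, 5.6]
width: 0.0253
```

```bash
python3 w.py w8
```

```text
10.3833 [ 0.6325 -0.1332  0.2138] tilt [ 0.0021  0.     -1.    ] yaw 102.40299250833198 0.025327857407034266 [-0.87  1.48  5.62]
tcp in jig [-169.92331738   -1.32144706]
knobtop [321.8 635.8]
collar [321.5 562.1]
notchc [487.4 525.4]
n1 [460.7 516.9]
n2 [457.6 533.5]
r1 [400.9 448.1]
r2 [389.2 567.9]
r3 [242.5 447.7]
r4 [253.2 567.5]
```

View pics/w8o.png

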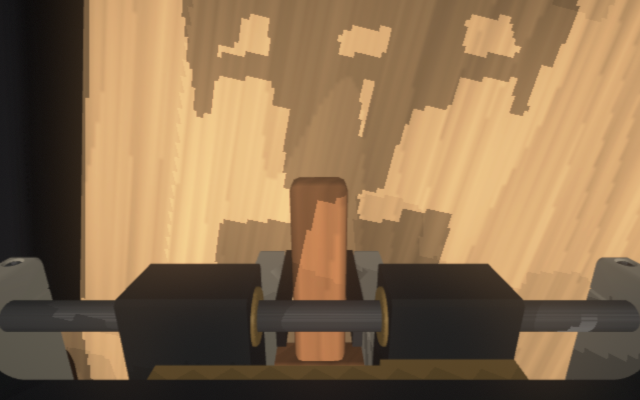

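Request:
play_rows([
  {"gripper": 0.2,"tx": -0.05,"ty": 0,"tz": 0,"ax": 0,"ay": 0,"az": 0},
  {"gripper": 0.2,"tx": 0,"ty": 0,"tz": 0,"ax": 0,"ay": 0,"az": 0},
  {"gripper": 0.2,"tx": 0,"ty": 0,"tz": 0,"ax": 0,"ay": 0,"az": 0},
])

```text
t: 10.68
eef_pos: [0.6322, -0.1333, 0.2139]
ee_rot: [2.988, 1.57, 0.063]
force: [-0.0, 1.0, 2.6]
width: 0.0257
```

Run:
```python
from station import telemetry
import numpy as np
s=telemetry.get_state(); print(s["t"],{k:np.round(s[k],4).tolist() for k in("eef_pos","force","moment","width")})
```

```text
10.6833 {'eef_pos': [0.6322, -0.1333, 0.2139], 'force': [-0.0235, 0.9979, 2.6179], 'moment': [0.3828, 0.1173, -0.0516], 'width': 0.0257}
```

Request:
play_rows([
  {"gripper": 0.2,"tx": 0,"ty": -0.15,"tz": 0,"ax": 0,"ay": 0,"az": 0},
  {"gripper": 0.2,"tx": 0,"ty": -0.3,"tz": 0,"ax": 0,"ay": 0,"az": 0},
  {"gripper": 0.2,"tx": 0,"ty": -0.35,"tz": 0,"ax": 0,"ay": 0,"az": 0},
])

```text
t: 10.93
eef_pos: [0.6279, -0.1138, 0.2139]
ee_rot: [2.256, 1.57, -0.67]
force: [1.2, -3.4, 3.2]
width: 0.0255
```

Request:
play_rows([
  {"gripper": 0.2,"tx": 0,"ty": -0.35,"tz": 0,"ax": 0,"ay": 0,"az": 0},
  {"gripper": 0.2,"tx": 0,"ty": -0.35,"tz": 0,"ax": 0,"ay": 0,"az": 0},
  {"gripper": 0.2,"tx": 0,"ty": -0.35,"tz": 0,"ax": 0,"ay": 0,"az": 0},
])

```text
t: 11.18
eef_pos: [0.622, -0.0871, 0.2139]
ee_rot: [2.505, 1.57, -0.42]
force: [1.5, -3.7, 3.8]
width: 0.0255
```

Request:
play_rows([
  {"gripper": 0.2,"tx": 0,"ty": -0.35,"tz": 0,"ax": 0,"ay": 0,"az": 0},
  {"gripper": 0.2,"tx": 0,"ty": -0.3,"tz": 0,"ax": 0,"ay": 0,"az": 0},
  {"gripper": 0.2,"tx": 0,"ty": -0.2,"tz": 0,"ax": 0,"ay": 0,"az": 0},
  {"gripper": 0.2,"tx": 0,"ty": 0,"tz": 0,"ax": 0,"ay": 0,"az": 0},
  {"gripper": 0.2,"tx": 0,"ty": 0,"tz": 0,"ax": 0,"ay": 0,"az": 0},
])

```text
t: 11.6
eef_pos: [0.6174, -0.0659, 0.2139]
ee_rot: [-1.855, 1.569, 1.503]
force: [-1.8, 4.8, 8.0]
width: 0.0255
```

```bash
python3 w.py w9
python3 - <<'E'
from station import optics
import cv2
im=optics.grab_frame("scene"); cv2.imwrite("pics/scene9.png",im[:,:,::-1])
cv2.imwrite("pics/s9c.png",cv2.resize(im[150:260,250:400,::-1],None,fx=5,fy=5,interpolation=cv2.INTER_CUBIC))
E
```

```text
11.6 [ 0.6174 -0.0659  0.2139] tilt [ 1.0e-04  1.3e-03 -1.0e+00] yaw 102.42009493773469 0.02554341907454784 [-1.8   4.85  8.  ]
tcp in jig [-100.95887629   -0.9772014 ]
knobtop [320.9 548.3]
collar [320.7 479.6]
notchc [506.  432.9]
n1 [476.4 422.4]
n2 [472.6 443.1]
r1 [409.  351.6]
r2 [394.8 497.4]
r3 [232.6 351.4]
r4 [246.  497.3]
```

View pics/s9c.png

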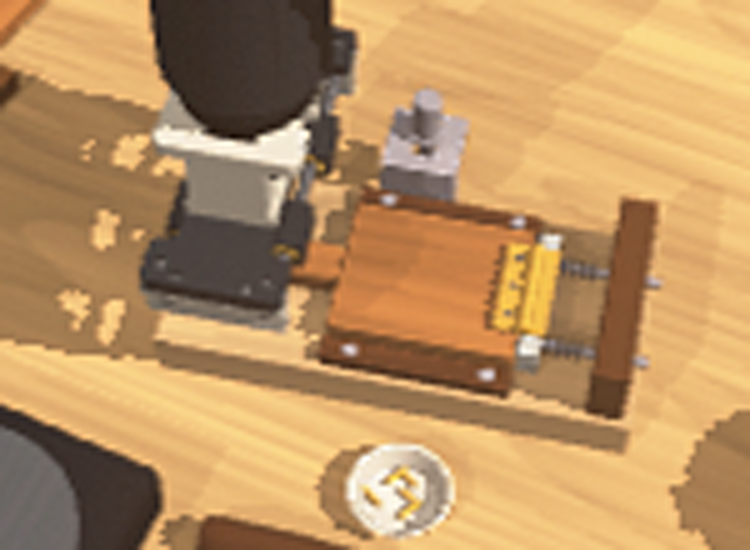

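View pics/w9o.png

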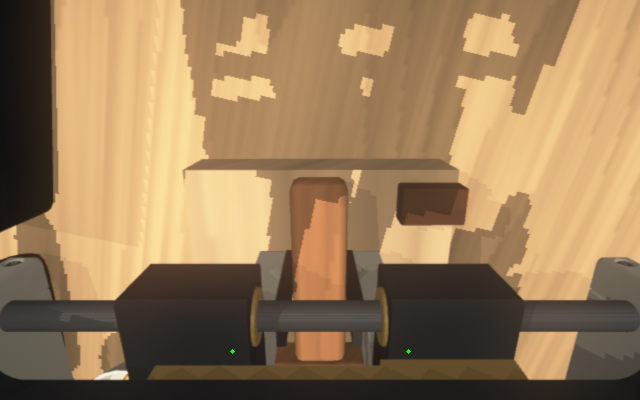

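Request:
play_rows([
  {"gripper": 0.2,"tx": -0.09,"ty": 0,"tz": 0,"ax": 0,"ay": 0,"az": 0},
  {"gripper": 0.2,"tx": 0,"ty": 0,"tz": 0,"ax": 0,"ay": 0,"az": 0},
  {"gripper": 0.2,"tx": 0,"ty": 0,"tz": 0,"ax": 0,"ay": 0,"az": 0},
  {"gripper": 0.2,"tx": 0,"ty": 0,"tz": 0,"ax": 0,"ay": 0,"az": 0},
])

```text
t: 12.03
eef_pos: [0.6171, -0.0673, 0.2152]
ee_rot: [-0.219, 1.569, 3.138]
force: [-0.0, -0.1, -1.5]
width: 0.0254
```

```bash
cat > st.py <<'E'
from station import telemetry
import numpy as np
s=telemetry.get_state(); q=np.load("jig.npy");a=q[2];Rj=np.array([[np.cos(a),-np.sin(a)],[np.sin(a),np.cos(a)]])
print(round(s["t"],2),"tcp jig",(1000*(np.array(s["eef_pos"])[:2]-q[:2])@Rj).round(2),"z",round(1000*s["eef_pos"][2],2),"F jig",(np.array(s["force"])[:2]@Rj).round(2),round(s["force"][2],2),"M jig",(np.array(s["moment"])[:2]@Rj).round(3),round(s["moment"][2],3),"w",s["width"],"qdmax",abs(np.array(s["qd"])).max().round(4))
E
python3 st.py
```

```text
12.03 tcp jig [-102.32   -0.42] z 215.22 F jig [-0.06  0.02] -1.52 M jig [0.131 0.09 ] -0.005 w 0.025439054728900536 qdmax 0.002
```

Request:
play_rows([
  {"gripper": 0.2,"tx": 0.06,"ty": 0,"tz": 0,"ax": 0,"ay": 0,"az": 0},
  {"gripper": 0.2,"tx": 0,"ty": 0,"tz": 0,"ax": 0,"ay": 0,"az": 0},
  {"gripper": 0.2,"tx": 0,"ty": 0,"tz": 0,"ax": 0,"ay": 0,"az": 0},
])

```text
t: 12.28
eef_pos: [0.6175, -0.0674, 0.2141]
ee_rot: [-0.246, 1.57, 3.112]
force: [-0.2, 0.2, -1.3]
width: 0.0254
```

```bash
python3 st.py
```

```text
12.28 tcp jig [-102.48   -0.73] z 214.14 F jig [0.27 0.11] -1.28 M jig [ 0.169 -0.081] 0.066 w 0.025437496285490344 qdmax 0.0014
```

Request:
play_rows([
  {"gripper": 0.2,"tx": 0.03,"ty": 0,"tz": 0,"ax": 0,"ay": 0,"az": 0},
  {"gripper": 0.2,"tx": 0,"ty": 0,"tz": 0,"ax": 0,"ay": 0,"az": 0},
  {"gripper": 0.2,"tx": 0,"ty": 0,"tz": 0,"ax": 0,"ay": 0,"az": 0},
])

```text
t: 12.53
eef_pos: [0.6174, -0.0674, 0.2139]
ee_rot: [0.302, 1.571, -2.623]
force: [-3.2, -0.2, 3.5]
width: 0.0256
```

```bash
python3 st.py
```

```text
12.53 tcp jig [-102.49   -0.71] z 213.89 F jig [0.48 3.19] 3.54 M jig [ 0.851 -0.232] 0.065 w 0.025598647054164834 qdmax 0.0026
```

Request:
play_rows([
  {"gripper": 0.2,"tx": -0.01,"ty": -0.06,"tz": 0,"ax": 0,"ay": 0,"az": 0},
  {"gripper": 0.2,"tx": 0,"ty": -0.1,"tz": 0,"ax": 0,"ay": 0,"az": 0},
  {"gripper": 0.2,"tx": 0,"ty": -0.1,"tz": 0,"ax": 0,"ay": 0,"az": 0},
  {"gripper": 0.2,"tx": 0,"ty": 0,"tz": 0,"ax": 0,"ay": 0,"az": 0},
])

```text
t: 12.87
eef_pos: [0.6162, -0.0607, 0.2139]
ee_rot: [2.453, 1.571, -0.473]
force: [0.4, -2.0, 0.4]
width: 0.0255
```

```bash
python3 st.py
```

```text
12.87 tcp jig [-95.69  -0.95] z 213.93 F jig [-2.08  0.06] 0.44 M jig [0.084 0.46 ] -0.069 w 0.025477613912982144 qdmax 0.009
```

Request:
play_rows([
  {"gripper": 0.2,"tx": 0,"ty": -0.08,"tz": 0,"ax": 0,"ay": 0,"az": 0},
  {"gripper": 0.2,"tx": 0,"ty": -0.08,"tz": 0,"ax": 0,"ay": 0,"az": 0},
  {"gripper": 0.2,"tx": 0,"ty": 0,"tz": 0,"ax": 0,"ay": 0,"az": 0},
  {"gripper": 0.2,"tx": 0,"ty": 0,"tz": 0,"ax": 0,"ay": 0,"az": 0},
])

```text
t: 13.2
eef_pos: [0.6153, -0.0573, 0.2139]
ee_rot: [1.195, 1.57, -1.731]
force: [0.2, -4.6, 0.2]
width: 0.0255
```

```bash
python3 st.py
```

```text
13.2 tcp jig [-92.16  -0.79] z 213.93 F jig [-4.56  0.83] 0.16 M jig [0.323 1.681] -0.119 w 0.025513705508826708 qdmax 0.0027
```

Request:
play_rows([
  {"gripper": 0.2,"tx": 0,"ty": -0.08,"tz": 0,"ax": 0,"ay": 0,"az": 0},
  {"gripper": 0.2,"tx": 0,"ty": -0.08,"tz": 0,"ax": 0,"ay": 0,"az": 0},
  {"gripper": 0.2,"tx": 0,"ty": 0,"tz": 0,"ax": 0,"ay": 0,"az": 0},
  {"gripper": 0.2,"tx": 0,"ty": 0,"tz": 0,"ax": 0,"ay": 0,"az": 0},
  {"gripper": 0.2,"tx": 0,"ty": 0,"tz": 0,"ax": 0,"ay": 0,"az": 0},
])

```text
t: 13.62
eef_pos: [0.6145, -0.0539, 0.2139]
ee_rot: [1.228, 1.57, -1.697]
force: [1.5, -7.9, -0.4]
width: 0.0256
```

```bash
python3 st.py;  python3 - <<'E'
from station import optics
import cv2
im=optics.grab_frame("scene"); cv2.imwrite("pics/scene10.png",im[:,:,::-1])
cv2.imwrite("pics/s10c.png",cv2.resize(im[165:250,290:400,::-1],None,fx=7,fy=7,interpolation=cv2.INTER_CUBIC))
E
```

```text
13.62 tcp jig [-88.61  -0.75] z 213.94 F jig [-8.02  0.26] -0.38 M jig [0.155 2.887] -0.131 w 0.02561424490674151 qdmax 0.0026
```

View pics/s10c.png

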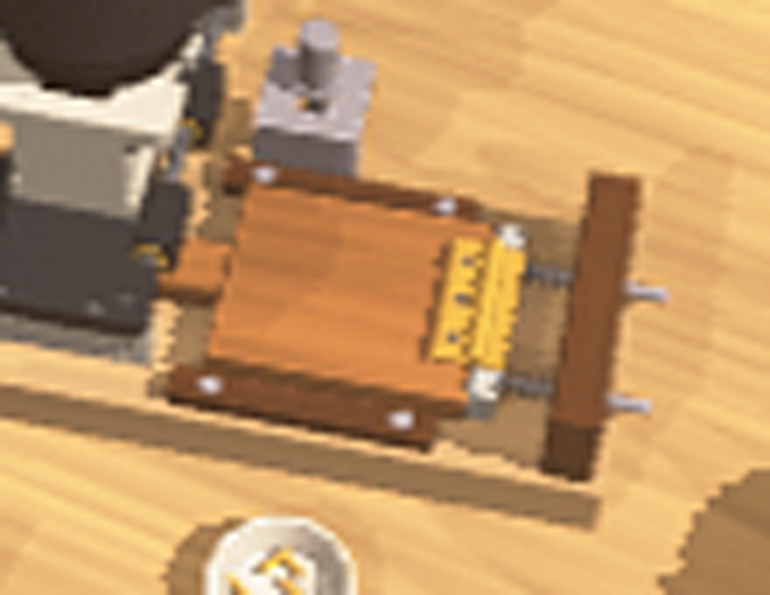

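```bash
cat > fence.py <<'E'
import sys
from station import optics
from h import *
import cv2
c=optics.calibration("scene");q=np.load("jig.npy");a=q[2];Rj=np.array([[np.cos(a),-np.sin(a)],[np.sin(a),np.cos(a)]])
def pj(x,y,z): return proj(c,np.r_[Rj@np.array([x,y])/1000+q[:2],z/1000])[::-1]
A=cv2.imread("pics/scene7.png").astype(np.float32);B=cv2.imread(sys.argv[1]).astype(np.float32)
d0=pj(60,0,52)
xs=np.arange(-5,20.1,.25)
# hinge+fence region of jig plane at z=52, rectified at 0.25mm
yy,xx=np.meshgrid(np.arange(-44,44,.5),np.arange(40,95,.5))
def rect(I,off):
    P=np.array([pj(x+off,y,52) for x,y in zip(xx.ravel(),yy.ravel())],np.float32).reshape(*xx.shape,2)
    return cv2.remap(I,P[...,0],P[...,1],cv2.INTER_CUBIC)
from scipy.ndimage import gaussian_filter
def feat(I): # yellow-ness
    return (I[...,2]+I[...,1])/2-I[...,0]
tA=rect(A,0);fA=feat(tA)
sel=(xx>=56)&(xx<=74)&(abs(yy)<32)
best=[]
for o in xs:
    fB=feat(rect(B,o)); u,v=fA[sel],fB[sel]; best.append(np.corrcoef(u,v)[0,1])
i=int(np.argmax(best)); print("shift mm",xs[i],best[i],"px/mm",np.linalg.norm(pj(70,0,52)-d0)/10)
k=np.polyfit(xs[max(0,i-4):i+5],best[max(0,i-4):i+5],2); print("sub",-k[1]/2/k[0])
cv2.imwrite("pics/rect.png",np.hstack([cv2.resize(rect(A,0),None,fx=2,fy=4),cv2.resize(rect(B,0),None,fx=2,fy=4)]))
E
python3 fence.py pics/scene9.png; python3 fence.py pics/scene10.png
```

```text
shift mm 0.0 0.9961136610648404 px/mm 0.3457553362213685
sub -0.04390587932314968
shift mm 9.0 0.8913521336519313 px/mm 0.3457553362213685
sub 8.992715663740157[ WARN:0@17.924] global loadsave.cpp:1063 imwrite_ Unsupported depth image for selected encoder is fallbacked to CV_8U.
[ WARN:0@17.722] global loadsave.cpp:1063 imwrite_ Unsupported depth image for selected encoder is fallbacked to CV_8U.
```

View pics/rect.png

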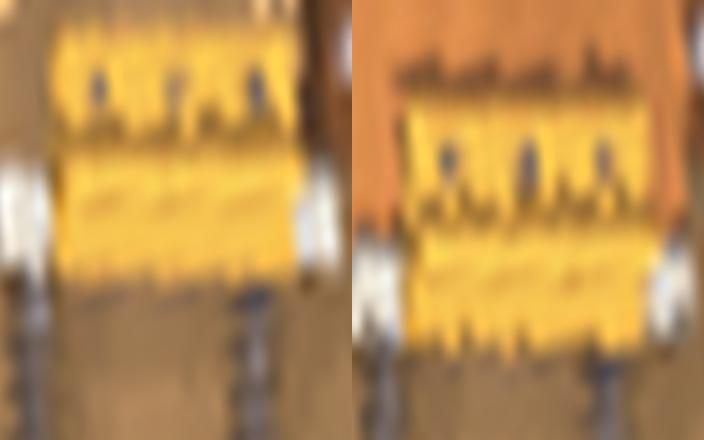

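Request:
play_rows([
  {"gripper": 0.2,"tx": 0,"ty": -0.05,"tz": 0,"ax": 0,"ay": 0,"az": 0},
  {"gripper": 0.2,"tx": 0,"ty": 0,"tz": 0,"ax": 0,"ay": 0,"az": 0},
  {"gripper": 0.2,"tx": 0,"ty": 0,"tz": 0,"ax": 0,"ay": 0,"az": 0},
  {"gripper": 0.2,"tx": 0,"ty": 0,"tz": 0,"ax": 0,"ay": 0,"az": 0},
  {"gripper": 0.2,"tx": 0,"ty": 0,"tz": 0,"ax": 0,"ay": 0,"az": 0},
  {"gripper": 0.2,"tx": 0,"ty": 0,"tz": 0,"ax": 0,"ay": 0,"az": 0},
])

```text
t: 14.17
eef_pos: [0.6143, -0.0529, 0.214]
ee_rot: [1.242, 1.57, -1.684]
force: [1.8, -10.0, -0.3]
width: 0.0253
```

```bash
python3 st.py;  python3 - <<'E'
from station import optics
import cv2
im=optics.grab_frame("scene"); cv2.imwrite("pics/scene11.png",im[:,:,::-1])
cv2.imwrite("pics/s11c.png",cv2.resize(im[165:250,290:400,::-1],None,fx=7,fy=7,interpolation=cv2.INTER_CUBIC))
E
python3 fence.py pics/scene11.png 2>/dev/null; python3 w.py w11; python3 st.py
```

```text
14.17 tcp jig [-87.65  -0.72] z 213.97 F jig [-10.1    0.42] -0.31 M jig [0.219 3.502] -0.192 w 0.025318191428432814 qdmax 0.0028
shift mm 9.75 0.8564479983730969 px/mm 0.3457553362213685
sub 9.707115075190835
14.2167 [ 0.6143 -0.0529  0.214 ] tilt [-1.0e-04 -1.2e-03 -1.0e+00] yaw 102.3686099113097 0.025775579766553248 [ 1.91 -9.75 -0.76]
tcp in jig [-87.62485325  -0.7361121 ]
knobtop [320.5 529.9]
collar [320.2 462.5]
notchc [509.7 413.2]
n1 [479.5 402.2]
n2 [475.5 423.9]
r1 [410.3 331.1]
r2 [395.9 483.3]
r3 [230.1 331.1]
r4 [244.2 483.4]
14.27 tcp jig [-87.63  -0.7 ] z 213.94 F jig [-10.03  -0.2 ] -0.36 M jig [0.252 3.552] -0.139 w 0.025291932365370702 qdmax 0.0011
```

View pics/s11c.png

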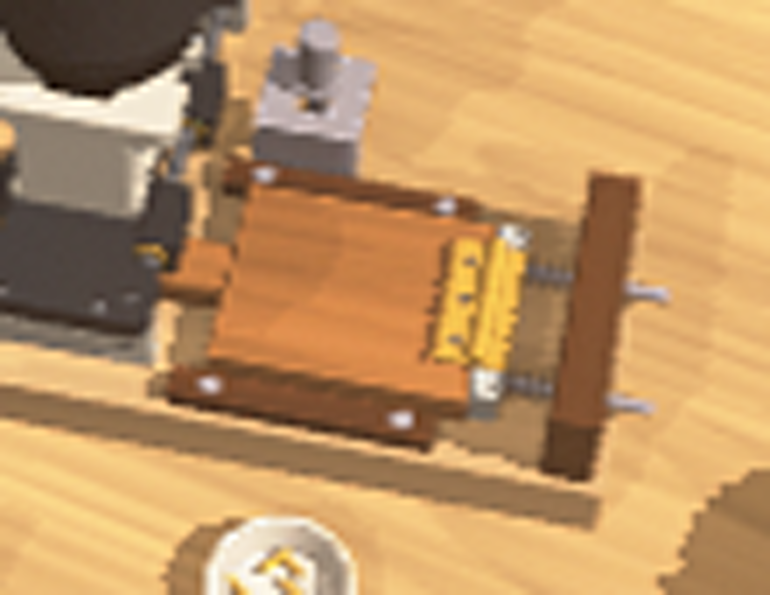

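View pics/w11.png

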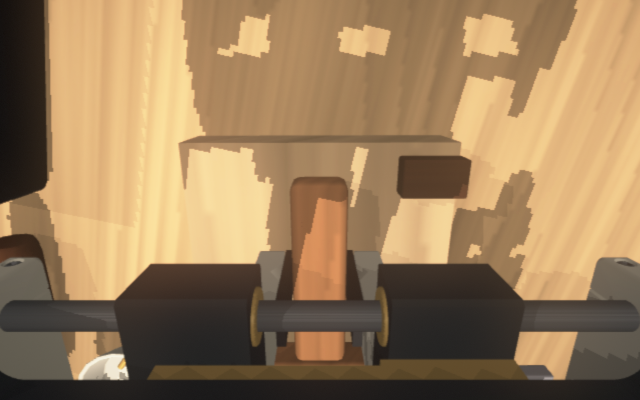

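```bash
python3 -c "
from station import job_done; print(job_done())"
```

```text
the job is handed in; nothing more can be done
None
```

I drew the pin out of its bore, hung it by its collar in the bracket notch and let go of it. Then I gripped the board by its handle, slid it between the rails and pressed it against the fence. The job was handed in at 14.3 s with the arm still holding the board pressed.

Last checks before handing in:
- **Push:** the wrist force along the push direction was 10.0 N and steady.
- **Fence travel:** the scene picture gave about 9.7 mm and the arm position about 10.4 mm, well short of the 25 mm end. At the stop before the last nudge these checks disagreed more: 8.0 N, and 9.0 and 9.4 mm.
- **Flat and square:** the handle was at the height where it rests on the bed, with almost no vertical force (−0.4 N). The gripper's yaw matched the jig's to within 0.1 degree. I did not measure the board's own angle once it was pressed.
- **Pin and other things:** the scene picture shows the pin upright in the notch. I saw nothing else disturbed, but I did not check each item one by one.

While sliding, the gripper briefly pressed the board down with about 8 N. In correcting that, I lifted the handle about 1 mm for a moment. I brought it back down before the board touched the fence.

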